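# Pack up the barber's station

### The arm

A 6-joint arm with a two-finger parallel gripper is mounted at the origin on the work surface. World frame = base frame: x ahead of the robot, y to its left, z up, the work surface at z = 0. Lengths are in m, angles in rad, forces in N, time in s.
With the tool pointing down it reaches from about 0.35 to 0.775 m from the base axis. Payload 5.5 kg.
Tool frame: the origin (TCP) lies between the finger pads; the fingertips stand 8 mm ahead of it and the grasp point (between the pads) lies 11 mm behind it; z points along the fingers, y is the line along which they close (so a half turn about z gives the same grasp; the last joint's range is limited). The gripper opens to 85 mm and grips with 20 to 120 N. Pads are 22 mm wide; open, the fingers measure 114 mm over their backs; the gripper's body (76 mm by 85 mm) begins 54 mm behind the grasp point. The pads swing forward as they close: fully open they stand 13 mm farther back than shut.
Start: joints at [-1.264, 0.313, 0.046, 1.304, 0, 1.431], TCP at [0.248, -0.519, 0.239] pointing down, gripper open.
Joint ranges: [-2.76, 2.76], [-0.86, 1.69], [-1.03, 1.26], [-2.2, 2.34], [-1.47, 1.5], [-3.14, 3.14]. Speed limits (rad/s): [2.57, 2.57, 3.14, 3.14, 3.14, 3.14].

### API

Orientations are given as a unit quaternion [w, x, y, z].
In Python, from workcell import env gives the robot as it stands.
- The arm moves only by the tool move_arm, never from a script. Its argument "moves" is one flat list of numbers, 5 for each row, row after row: the shift along the world's x, y, z in m, then the turn about the world's z in rad, then the finger opening in m, from 0 to 0.0854. A call has 1 to 12 rows; each row is the pose to reach, as a shift and turn from the pose commanded when the call began; what a row does not reach only later rows make up. A row lasts 1/12 s, in which the tool goes at most 41.7 mm and 7.16 degrees, less where a joint would pass 70% of its speed; a pose out of reach is approached as far as the arm can. A call with a gripper value outside its range is refused whole. The fingers move at their own pace and stop on an object; "newtons" is the grip in N (left out, the last holds). Time passes only in rows, so rows that repeat a pose let the fingers close. It gives the time, the measured TCP pose, the force, the opening and the grip force at its end, in the units of the state.
- env.get_state(): the state, without advancing time (a new reading comes with each control period).
- env.read_camera(name): name is "side" or "top"; returns a dict with "pixels" (420x560x3 uint8, red, green, blue), "camera_matrix" (3x3 intrinsics, pixels), "rvec" (rotation vector, rad) and "tvec" (3), from world to camera coordinates, as OpenCV has them. Camera axes: x right, y down, z forward; pixel columns grow to the right and rows downward; lengths in m; the calibration is good to about 2 mm. A picture is of the moment at which its call begins. There is no depth.
- env.hand_in(): hands the job in; it is judged then, once.
The state is a dict: "clock": time; "joint_pos": joint angles; "qvel": joint speeds; "tau": joint torques, N m; "tcp_pos": TCP position; "orientation": TCP orientation; "wrist_force": force on the tool from outside, world axes, zero at the start; "ft_torque": the same for the moment, N m; "finger_gap": finger opening in m; "grip_force": force on a finger pad.
Only numpy, scipy, OpenCV 4.12 (cv2) and the standard library are available. Lean on these libraries where they do the work, as an engineer would, in place of code of your own. Each camera call takes 0.05 s, during which the arm holds its last target. There are 200 camera calls.

### The job

Pack up the barber's station for the day: first switch the steriliser off with its lever, pushed all the way over, before you take anything out of its tray. Then slide every neck-paper roll up off its post and put it in the white tote, put every comb guard from the steriliser's tray in the tote too, and hang the ear defenders over the rail, one cup on each side of the bar. Leave the spray bottle, the jar and the clipper alone.

Things in the scene. Friction and masses are not known exactly. Their poses are not given: they have to be found in the camera images.
- dispenser: Wooden dispenser board 270 x 90 x 12 mm, fixed, with three upright steel posts 16 mm in diameter, at -85, 0 and +85 mm along its own x axis. Post tips are 87 mm above the counter. Origin: centre of the board's underside.
- steriliser: Fixed grey steriliser. Origin: on the counter under its open catch tray, which spans own x -120 to 120 mm, y -85 to 50, floor 5, rim 14 mm high, walls 5; a 30 mm high chute fills the gap to the machine. The machine body stands beside it at y = 95 to 265, x = -130 to 130, 120 mm high; power switch on its top at x = 0, y = 130.
- switch (a joint): Power switch of the steriliser: a toggle lever about 60 mm long on top of the machine. 0 = on (leaning to the machine's -x, towards the robot), 1.0 = fully off (leaning to +x, away). It starts at 0 to 0.15 and stays where it is left.
- switch_tip (a point): The free tip of the switch lever; moves with it, towards the machine's +x as it is switched off.
- tote: White open tote 200 (own x) x 280 (own y) x 60 mm, walls and floor 6 mm, fixed. Origin: centre of its underside.
- rail: Steel rail: a horizontal round bar 14 mm in diameter, 240 mm long along its own y axis, on two end posts; bar axis 150 mm above the counter. Origin: on the counter under the bar's middle. Fixed.
- rail_mid (a point): Middle of the rail's bar, on its axis; own y runs along the bar.
- ear_defenders: Rigid child's ear defenders, 0.16 kg, standing on the cups, arch open downward. 140 mm wide in own x, 138 high. Cups 26 x 52 x 62 mm at x = +-57, cushions inside (74 mm clear between). Head pad at the crown: block 44 (x) x 26 (y) x 20 mm, underside at z = 118, top at z = 138. Origin: midway between the cups, level with their underside; own z points to the crown.
- crown (a point): Top centre of the ear defenders' head pad (z = 138 mm).
- cup_a (a point): Centre of the ear cup on the own +x side.
- cup_b (a point): Centre of the ear cup on the own -x side.
- roll1: White wound neck-paper roll: ring 60 mm in outer diameter, 29 mm bore, 50 mm high, about 70 g; starts over one of the dispenser's posts, standing on the board. Origin: centre of its lower end, own z along its axis. May be absent.
- roll2: White wound neck-paper roll: ring 60 mm in outer diameter, 29 mm bore, 50 mm high, about 70 g; starts over one of the dispenser's posts, standing on the board. Origin: centre of its lower end, own z along its axis. May be absent.
- roll3: White wound neck-paper roll: ring 60 mm in outer diameter, 29 mm bore, 50 mm high, about 70 g; starts over one of the dispenser's posts, standing on the board. Origin: centre of its lower end, own z along its axis. May be absent.
- guard1: Black clipper comb guard, block of 46 (own x) x 24 (own y) x 28 mm, about 30 g; starts lying in the steriliser's catch tray. Origin: centre of its underside. May be absent.
- guard2: Black clipper comb guard, block of 46 (own x) x 24 (own y) x 28 mm, about 30 g; starts lying in the steriliser's catch tray. Origin: centre of its underside. May be absent.
- guard3: Black clipper comb guard, block of 46 (own x) x 24 (own y) x 28 mm, about 30 g; starts lying in the steriliser's catch tray. Origin: centre of its underside. May be absent.
- spray: Spray bottle, 48 mm diameter, 130 mm high, beyond the rail; leave alone.
- talc: Small white jar, 44 mm diameter, 90 mm high, at the far left; leave alone.
- clipper: Black hair clipper lying at the far right, 150 x 42 x 30 mm; leave alone.
There are look-alikes about, which are no part of the job. Leave any turquoise look-alike of the guard3 alone. What is shaped like the roll2 but green is not meant.

How it is judged:
On the way:
1. the steriliser is switched off (lever past 0.8) while every guard is still in its tray (value of joint switch above 0.8 rad and distance of each of guard1, guard2, guard3 from where it was at the start of the episode below 0.09 m), for 0.2 s.
At the end, for the whole second after the job is handed in: Switch past 0.8; every roll and guard at rest in the tote (origin inside its outline, under 75 mm above its underside); ear defenders at rest on the bar, crown within 55 mm across and 115 mm along the bar of its middle, from 20 mm below to 50 mm above its axis, a cup on each side by 15 mm or more (value of joint switch above 0.8 rad and x of roll1 in the frame of tote between -0.1 and 0.1 m and y of roll1 in the frame of tote between -0.14 and 0.14 m and z of each of roll1, roll2, roll3, guard1, guard2, guard3 in the frame of tote below 0.075 m and linear speed of each of roll1, roll2, roll3, guard1, guard2, guard3 below 0.03 m/s and x of roll2 in the frame of tote between -0.1 and 0.1 m and y of roll2 in the frame of tote between -0.14 and 0.14 m and x of roll3 in the frame of tote between -0.1 and 0.1 m and y of roll3 in the frame of tote between -0.14 and 0.14 m and x of guard1 in the frame of tote between -0.1 and 0.1 m and y of guard1 in the frame of tote between -0.14 and 0.14 m and x of guard2 in the frame of tote between -0.1 and 0.1 m and y of guard2 in the frame of tote between -0.14 and 0.14 m and x of guard3 in the frame of tote between -0.1 and 0.1 m and y of guard3 in the frame of tote between -0.14 and 0.14 m and x of crown in the frame of rail_mid between -0.055 and 0.055 m and y of crown in the frame of rail_mid between -0.115 and 0.115 m and z of crown in the frame of rail_mid between -0.02 and 0.05 m and contact force between ear_defenders and rail above 0.2 N and linear speed of ear_defenders below 0.05 m/s and ((x of cup_a in the frame of rail_mid above 0.015 m and x of cup_b in the frame of rail_mid below -0.015 m) or (x of cup_a in the frame of rail_mid below -0.015 m and x of cup_b in the frame of rail_mid above 0.015 m))); the robot touches nothing.
It fails at once if the spray bottle is moved more than 40 mm or tipped over (distance of spray from where it was at the start of the episode above 0.04 m or angle between spray's own z axis and vertical above 0.6 rad).
It fails at once if the jar is moved more than 40 mm or tipped over (distance of talc from where it was at the start of the episode above 0.04 m or angle between talc's own z axis and vertical above 0.6 rad).
It fails at once if the clipper is moved more than 40 mm or tipped over (distance of clipper from where it was at the start of the episode above 0.04 m or angle between clipper's own z axis and vertical above 0.6 rad).
Of roll1, roll2, roll3 only 2 to 3 are there at a start; the rules pass over those that are not, and their reading is None.
Of guard1, guard2, guard3 only 2 to 3 are there at a start; the rules pass over those that are not, and their reading is None.
At some moment in a run one of guard1, guard2, guard3 may be knocked a few centimetres aside while the robot is not near it.
Once in a run the grip may slacken for a moment while it holds something.
It also fails if it takes over 210 s, if anything falls off the work surface, if the arm or the gripper's body presses on something with over 40 N, if the wrist force passes 120 N, or if a joint passes its speed limit or range.

## Working session

There is one attempt and no reset: what is moved stays moved. The work goes in short steps, Python scripts to look and compute and a tool call to move; the robot and the scene stay as the last step left them, time stands still between calls to the robot, and variables do not carry over. Pictures are saved under pics/ and viewed, at most 14 in all, crops included, and the job is handed in when it is done.

Besides the shell and the picture viewer there is one more tool, called after "Call:" as name(argument=value, ...) on one line, values as JSON. move_arm: Moves the arm, as the interface text tells. Its arguments: {"type":"object","properties":{"moves":{"type":"array"},"newtons":{"type":"number"}},"required":["moves"]}

```bash
mkdir -p pics; ls; cat > h.py <<'E'
import numpy as np, cv2
from workcell import env
def cam(n, save=None):
    c=env.read_camera(n)
    if save: cv2.imwrite('pics/'+save, c['pixels'][:,:,::-1])
    return c
def ray(c,u,v,z):
    R,_=cv2.Rodrigues(np.array(c['rvec'],float)); K=np.array(c['camera_matrix']); t=np.array(c['tvec'],float).ravel()
    d=R.T@np.linalg.inv(K)@np.array([u,v,1.]); o=-R.T@t
    return o+d*(z-o[2])/d[2]
def proj(c,P):
    return cv2.projectPoints(np.array(P,float).reshape(-1,3),np.array(c['rvec'],float),np.array(c['tvec'],float),np.array(c['camera_matrix'],float),None)[0].reshape(-1,2)
E
python3 - <<'E'
from h import *
import pickle
for n in('top','side'):
    c=cam(n,n+'0.png'); pickle.dump(c,open(n+'0.pkl','wb'))
    R,_=cv2.Rodrigues(np.array(c['rvec'],float)); print(n,-R.T@np.array(c['tvec']).ravel(), R[2])
print(env.get_state())
E
```

```text
pics
top [0.39017441 0.03853377 1.45310134] [ 0.08703504 -0.01206867 -0.99613214]
side [-0.26124155  0.82663929  0.82094008] [ 0.60763795 -0.59263578 -0.52873335]
{'clock': 0.1, 'joint_pos': array([-1.26364508e+00,  3.13912613e-01,  4.50865900e-02,  1.30356708e+00,
        2.12232819e-05,  1.43120499e+00]), 'qvel': array([ 0.00084706, -0.00198075,  0.00354314, -0.00025029, -0.000694  ,
        0.0011573 ]), 'tau': array([ 1.31644796e-03, -4.81728709e+01,  2.99242294e+01,  1.28283072e-02,
       -1.66908085e-04,  2.45637307e-05]), 'tcp_pos': array([ 0.24828745, -0.51815435,  0.23850277]), 'orientation': array([-7.96475833e-04,  9.75155880e-01,  2.21518333e-01, -5.62362859e-05]), 'wrist_force': array([ 0.47511277, -0.45116548,  0.46530426]), 'ft_torque': array([ 0.02290798, -0.01887584,  0.04182924]), 'grip_force': 0.0, 'finger_gap': 0.08556695869424193}
```

View pics/top0.png

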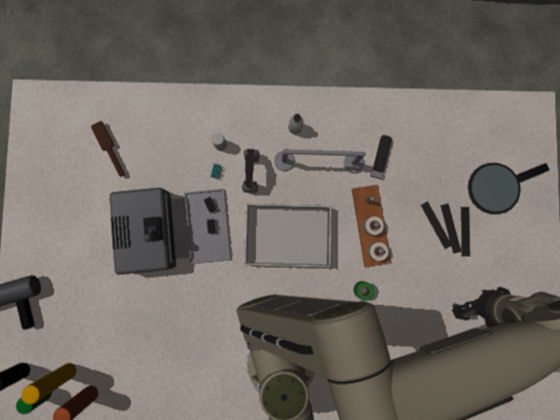

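View pics/side0.png

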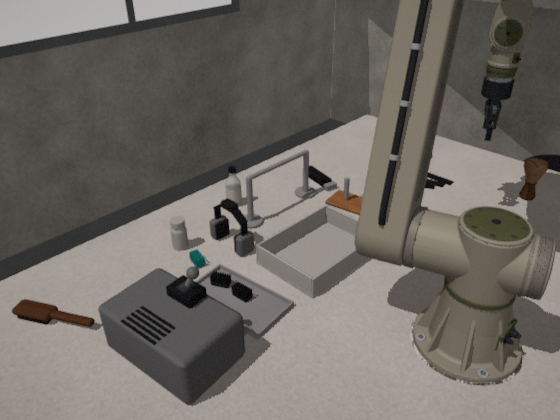

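The top view (image up is +x, left is +y) shows:
- steriliser body about (142,230), its tray (208,228) with two black guards at (211,204) and (211,227)
- turquoise look-alike (217,171)
- tote (290,236)
- dispenser (370,227) with white rolls at (375,226) and (379,251), and a bare post at (371,199)
- green roll (365,291)
- ear defenders (250,170), rail from (284,160) to (356,162)

I'll enlarge the workspace to get accurate pixels.

```bash
python3 - <<'E'
import cv2
i=cv2.imread('pics/top0.png')
cv2.imwrite('pics/topA.png',cv2.resize(i[130:290,100:260],None,fx=3.75,fy=3.75,interpolation=cv2.INTER_CUBIC))
cv2.imwrite('pics/topB.png',cv2.resize(i[110:310,235:435],None,fx=3,fy=3,interpolation=cv2.INTER_CUBIC))
E
```

```text
(no output)
```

View pics/topA.png

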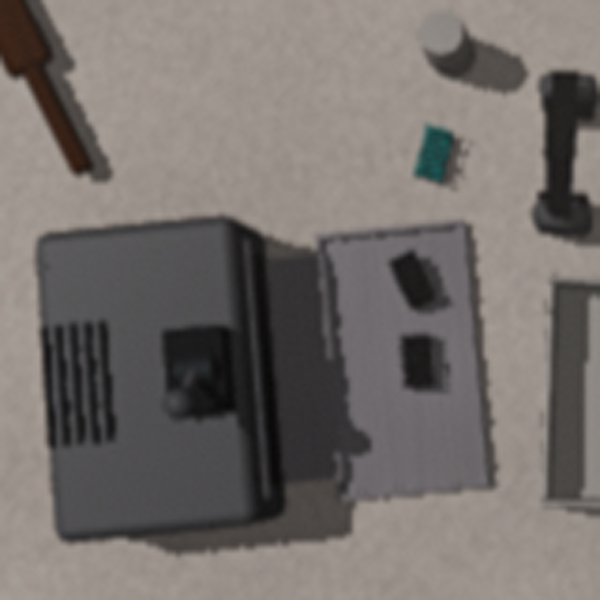

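View pics/topB.png

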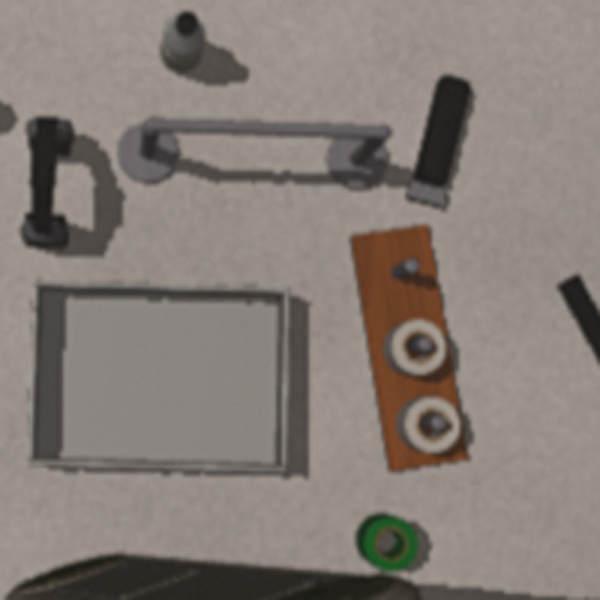

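```bash
python3 - <<'E'
from h import *
import pickle
np.set_printoptions(precision=4,suppress=True)
c=pickle.load(open('top0.pkl','rb')); print(c['camera_matrix'])
A=lambda x,y:(100+(x+.5)/3.75-.5,130+(y+.5)/3.75-.5)
B=lambda x,y:(235+(x+.5)/3-.5,110+(y+.5)/3-.5)
for n,f,z,pts in [('guard1',A,.033,[(390,260),(415,250),(437,300),(412,310)]),('guard2',A,.033,[(401,335),(435,335),(438,390),(403,390)]),
 ('tray',A,.014,[(320,240),(467,224),(493,487),(345,500)]),('tote',B,.06,[(38,287),(289,291),(286,468),(32,462)]),('body',A,.12,[(40,237),(225,218),(262,515),(62,535)]),
 ('rail',B,.15,[(148,125),(390,131)]),('crown',A,.138,[(563,150)]),('cups',A,.06,[(568,95),(563,215)]),('posts',B,.087,[(410,267),(422,345),(436,424)]),
 ('rolls',B,.062,[(418,348),(431,425)]),('green',B,.05,[(389,543)]),('lever',A,.175,[(180,402)])]:
    P=np.array([ray(c,*f(*p),z)[:2] for p in pts]); print(n,P.mean(0)); print(P) if len(P)>1 else 0
s=pickle.load(open('side0.pkl','rb'))
for n,u,v,z in [('crown',232,204,.138),('knob',193,272,.178),('rail1',249,167,.15),('rail2',307,154,.15),('posttip',347,180,.087)]: print(n,ray(s,u,v,z))
E
```

```text
[[428.2246   0.     277.6233]
 [  0.     428.2246 208.1481]
 [  0.       0.       1.    ]]
guard1 [0.5227 0.2467]
[[0.5401 0.2681]
 [0.5494 0.2462]
 [0.5053 0.2253]
 [0.496  0.2472]]
guard2 [0.4497 0.2393]
[[0.4736 0.2561]
 [0.4742 0.2262]
 [0.4257 0.222 ]
 [0.4251 0.2528]]
tray [0.4508 0.2536]
[[0.5589 0.3346]
 [0.5761 0.203 ]
 [0.341  0.173 ]
 [0.3272 0.3038]]
tote [ 0.4245 -0.0152]
[[ 0.5192  0.1207]
 [ 0.5202 -0.1529]
 [ 0.3286 -0.1511]
 [ 0.3301  0.1225]]
body [0.4313 0.4508]
[[0.5443 0.5449]
 [0.5633 0.3924]
 [0.3184 0.3517]
 [0.2993 0.5142]]
rail [ 0.6802 -0.1187]
[[ 0.6807  0.0063]
 [ 0.6798 -0.2437]]
crown [0.6234 0.1113]
cups [0.633  0.1133]
[[0.6862 0.1124]
 [0.5798 0.1142]]
posts [ 0.4626 -0.2925]
[[ 0.5461 -0.279 ]
 [ 0.4626 -0.2918]
 [ 0.379  -0.3066]]
rolls [ 0.4191 -0.3005]
[[ 0.4606 -0.2935]
 [ 0.3776 -0.3075]]
green [ 0.2497 -0.2647]
lever [0.4088 0.407 ]
crown [0.619  0.1177 0.138 ]
knob [0.4235 0.3888 0.178 ]
rail1 [ 0.7258 -0.0419  0.15  ]
rail2 [ 0.6599 -0.2237  0.15  ]
posttip [ 0.5363 -0.2697  0.087 ]
```

```bash
python3 - <<'E'
from h import *
import pickle
np.set_printoptions(precision=4,suppress=True)
s=pickle.load(open('side0.pkl','rb'));c=pickle.load(open('top0.pkl','rb'))
P=dict(r1=[.681,.006,.15],r2=[.68,-.244,.15],crown=[.623,.113,.138],lever=[.405,.397,.174],lever0=[.432,.4,.12],post=[.546,-.279,.087],g1=[.523,.247,.033],g2=[.45,.24,.033],tote=[.5192,.1207,.06])
for k,v in P.items(): print(k,proj(s,v),proj(c,v))
i=cv2.imread('pics/side0.png')
for k,v in P.items(): cv2.circle(i,tuple(np.round(proj(s,v)[0]).astype(int)),1,(0,0,255),-1)
cv2.imwrite('pics/sideA.png',cv2.resize(i[140:340,150:400],None,fx=3,fy=3))
E
```

```text
r1 [[247.2383 177.6141]] [[284.1013 151.234 ]]
r2 [[306.5283 150.0132]] [[364.7533 153.269 ]]
crown [[232.3576 202.7769]] [[249.2161 169.7406]]
lever [[195.5575 279.5088]] [[151.0672 238.1952]]
lever0 [[189.0645 294.3492]] [[155.3717 229.7412]]
post [[346.3515 177.8987]] [[371.3271 198.7032]]
g1 [[220.489  273.8186]] [[209.8099 204.1918]]
g2 [[242.3098 285.9812]] [[211.215  226.1834]]
tote [[258.2024 243.9099]] [[247.3334 205.322 ]]
```

View pics/sideA.png

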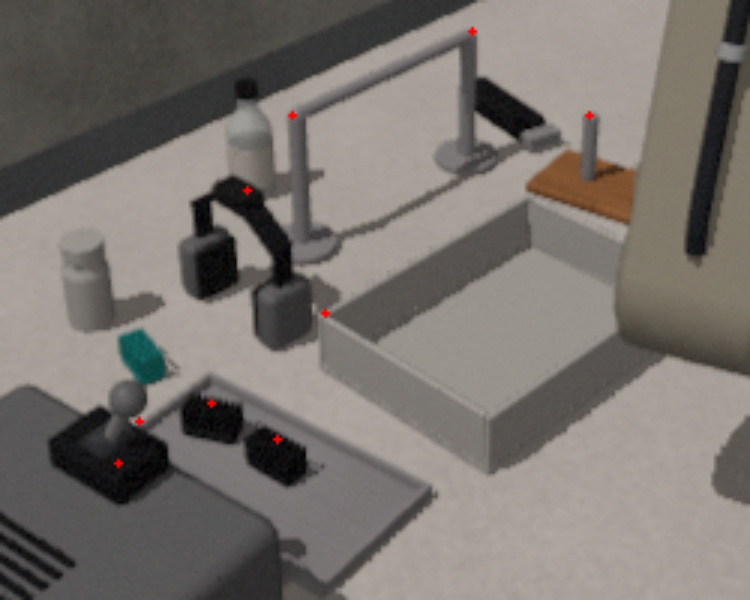

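The projected points land on the rail ends, crown, post tip, guards and tote corner. The knob shows at side pixel (192,272), a little off my guess, so I'll triangulate it.

```bash
python3 - <<'E'
from h import *
import pickle
np.set_printoptions(precision=4,suppress=True)
s=pickle.load(open('side0.pkl','rb'));c=pickle.load(open('top0.pkl','rb'))
def tri(a,b):
    M=[np.array(k['camera_matrix'])@np.c_[cv2.Rodrigues(np.array(k['rvec'],float))[0],np.array(k['tvec'],float).ravel()] for k in(c,s)]
    X=cv2.triangulatePoints(M[0],M[1],np.array(a,float),np.array(b,float)); return (X[:3]/X[3]).ravel()
print('knob',tri((147.9,237.1),(192.2,272.5)))
print('pad',tri(((249.6,169.8)),(229.8,202)))
print('talc/spray',ray(c,219,139,.09),ray(c,297,117,.13))
E
```

```text
knob [0.4077 0.401  0.1928]
pad [0.6258 0.115  0.1396]
talc/spray [0.73   0.2158 0.09  ] [ 0.7963 -0.0334  0.13  ]
```

Call:
move_arm(moves=[0.2,0.42,0.06,1.25,0,0.2,0.42,0.06,1.25,0,0.2,0.42,0.06,1.25,0,0.2,0.42,0.06,1.25,0,0.2,0.42,0.06,1.25,0,0.2,0.42,0.06,1.25,0,0.2,0.42,0.06,1.25,0,0.2,0.42,0.06,1.25,0,0.2,0.42,0.06,1.25,0,0.2,0.42,0.06,1.25,0,0.2,0.42,0.06,1.25,0,0.2,0.42,0.06,1.25,0], newtons=40)

```text
clock: 1.1
tcp_pos: [0.4498, -0.094, 0.3]
orientation: [0.0, 0.659, 0.752, 0.001]
wrist_force: [-0.5, -1.6, 0.3]
finger_gap: 0.0001
grip_force: 0.0
```

Call:
move_arm(moves=[-0.095,0.497,0,0,0,-0.095,0.497,0,0,0,-0.095,0.497,0,0,0,-0.095,0.497,0,0,0,-0.095,0.497,0,0,0,-0.095,0.497,0,0,0,-0.095,0.497,0,0,0,-0.095,0.497,0,0,0,-0.095,0.497,0,0,0,-0.095,0.497,0,0,0,-0.095,0.497,0,0,0,-0.095,0.497,0,0,0])

```text
clock: 2.1
tcp_pos: [0.3537, 0.3942, 0.299]
orientation: [0.0, 0.661, 0.75, -0.0]
wrist_force: [0.8, 0.2, -0.0]
finger_gap: 0.0001
grip_force: 0.0
```

Call:
move_arm(moves=[0,0,0,0,0,0,0,-0.04,0,0,0,0,-0.08,0,0,0,0,-0.114,0,0,0,0,-0.114,0,0])

```text
clock: 2.52
tcp_pos: [0.3505, 0.3888, 0.1779]
orientation: [-0.001, 0.661, 0.75, -0.007]
wrist_force: [-0.9, -2.2, -1.2]
finger_gap: -0.0
grip_force: 0.0
```

Call:
move_arm(moves=[0,0.002,0,0,0,0.01,0.003,0,0,0,0.02,0.004,0,0,0,0.03,0.005,0,0,0,0.04,0.006,0,0,0,0.048,0.007,0,0,0,0.056,0.008,0,0,0,0.064,0.009,0,0,0,0.072,0.01,0,0,0,0.08,0.011,0,0,0,0.086,0.012,0,0,0,0.086,0.012,0,0,0])

```text
clock: 3.52
tcp_pos: [0.4379, 0.4036, 0.1843]
orientation: [-0.002, 0.661, 0.75, -0.003]
wrist_force: [-10.6, -1.2, 3.3]
finger_gap: -0.0
grip_force: 4.9
```

Call:
move_arm(moves=[0.006,0,0,0,0,0.012,0,0,0,0,0.018,0,0,0,0,0.018,0,0,0,0])

```text
clock: 3.85
tcp_pos: [0.4392, 0.4034, 0.1842]
orientation: [-0.013, 0.658, 0.753, -0.013]
wrist_force: [-56.5, -0.9, 26.4]
finger_gap: -0.0002
grip_force: 28.6
```

```bash
python3 - <<'E'
from h import *
c=cam('side'); cv2.imwrite('pics/side1.png',cv2.resize(c['pixels'][200:350,100:300,::-1],None,fx=3,fy=3))
print(env.get_state()['wrist_force'],env.get_state()['tcp_pos'])
E
```

```text
[-55.2489356   -1.66932854  25.45364495] [0.43921643 0.40343531 0.18421377]
```

View pics/side1.png

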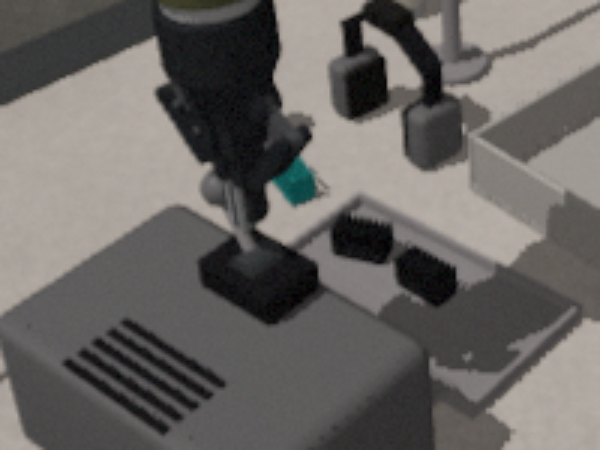

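The lever has come over to its hard stop: 56 N with no further travel, at the TCP x I predicted. Both guards are still in the tray. Backing off, turning and opening.

Call:
move_arm(moves=[-0.03,0,0,0,0,-0.06,0,0,0,0,-0.06,0,0.04,0,0,-0.06,0,0.08,0.2,0,-0.06,0,0.11,0.4,0,-0.02,-0.04,0.11,0.6,0,0.0,-0.08,0.11,0.8,0,0.03,-0.11,0.11,1.0,0,0.05,-0.14,0.11,1.2,0.06,0.066,-0.163,0.11,1.4,0.06,0.066,-0.163,0.11,1.6,0.06,0.066,-0.163,0.11,1.88,0.06])

```text
clock: 4.9
tcp_pos: [0.5275, 0.2381, 0.2949]
orientation: [0.001, 0.181, 0.983, -0.0]
wrist_force: [0.4, 0.7, -0.8]
finger_gap: 0.0483
grip_force: 0.0
```

Call:
move_arm(moves=[0,0,0,0,0.06,0,0,0,0,0.06,0,0,0,0,0.06,0,0,0,0,0.06,0,0,0,0,0.06,0,0,0,0,0.06])

```text
clock: 5.4
tcp_pos: [0.5243, 0.2421, 0.2954]
orientation: [0.0, 0.181, 0.983, 0.0]
wrist_force: [-0.1, -0.3, 0.0]
finger_gap: 0.06
grip_force: 0.0
```

```bash
python3 - <<'E'
from h import *
print(env.get_state()['tcp_pos'],env.get_state()['orientation'],env.get_state()['joint_pos'],env.get_state()['finger_gap'])
c=cam('side'); cv2.imwrite('pics/side2.png',cv2.resize(c['pixels'][180:380,100:350,::-1],None,fx=3,fy=3))
E
```

```text
[0.52425975 0.24208272 0.29542366] [9.16453541e-05 1.81410632e-01 9.83407428e-01 7.17266457e-05] [2.93582619e-01 3.10720801e-01 1.78802305e-01 1.43864918e+00
 4.35166942e-05 6.58424015e-01] 0.0600380011967049
```

View pics/side2.png

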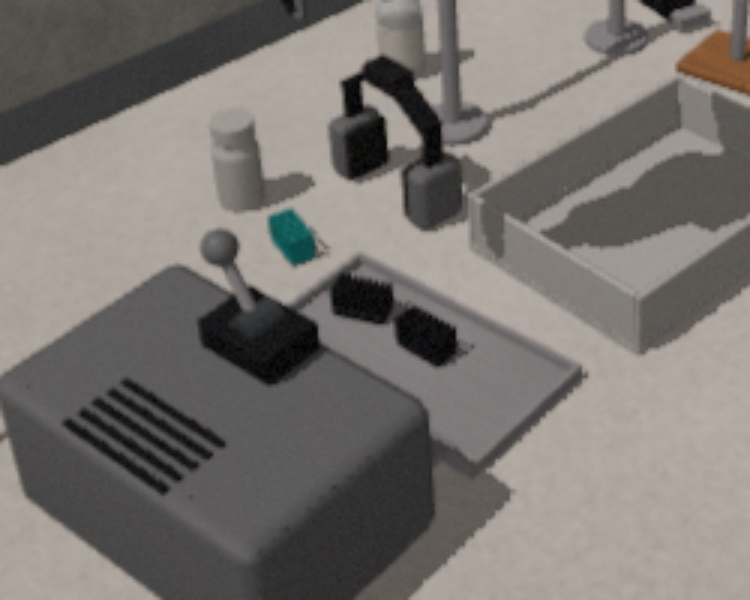

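The lever leans away (knob at (220,247) in the crop), and both guards are in place at (362,298) and (426,335). Going for the far guard.

Call:
move_arm(moves=[-0.002,0.006,0,0.12,0.06,-0.002,0.006,-0.04,0.24,0.06,-0.002,0.006,-0.08,0.36,0.06,-0.002,0.006,-0.12,0.48,0.06,-0.002,0.006,-0.16,0.6,0.06,-0.002,0.006,-0.19,0.72,0.06,-0.002,0.006,-0.21,0.8,0.06,-0.002,0.006,-0.23,0.8,0.06,-0.002,0.006,-0.25,0.8,0.06,-0.002,0.006,-0.265,0.8,0.06,-0.002,0.006,-0.277,0.8,0.06,-0.002,0.006,-0.277,0.8,0.06])

```text
clock: 6.45
tcp_pos: [0.5204, 0.2471, 0.0156]
orientation: [-0.002, -0.216, 0.976, -0.0]
wrist_force: [0.3, 0.6, -0.0]
finger_gap: 0.0598
grip_force: 0.0
```

Call:
move_arm(moves=[0,0,0,0,0.06,0,0,0,0,0.01,0,0,0,0,0.01,0,0,0,0,0.01,0,0,0,0,0.01,0,0,0,0,0.01,0,0,0,0,0.01,0,0,0,0,0.01], newtons=40)

```text
clock: 7.12
tcp_pos: [0.5236, 0.2479, 0.0196]
orientation: [0.001, -0.216, 0.976, 0.0]
wrist_force: [-0.7, -0.1, 5.2]
finger_gap: 0.023
grip_force: 40.8
```

Call:
move_arm(moves=[0,0,0.03,0,0.01,0,0,0.07,0,0.01,0,0,0.11,0,0.01,-0.01,-0.04,0.12,-0.1,0.01,-0.02,-0.08,0.12,-0.2,0.01,-0.03,-0.12,0.12,-0.3,0.01,-0.04,-0.16,0.12,-0.4,0.01,-0.053,-0.198,0.12,-0.4,0.01,-0.053,-0.198,0.12,-0.4,0.01,-0.053,-0.198,0.09,-0.4,0.01,-0.053,-0.198,0.06,-0.4,0.01,-0.053,-0.198,0.04,-0.4,0.01])

```text
clock: 8.12
tcp_pos: [0.4688, 0.0491, 0.0568]
orientation: [-0.0, -0.017, 1.0, 0.0]
wrist_force: [-0.6, -0.1, 0.4]
finger_gap: 0.0233
grip_force: 40.1
```

Call:
move_arm(moves=[0,0,-0.015,0,0.01,0,0,-0.03,0,0.01,0,0,-0.036,0,0.01,0,0,-0.036,0,0.01])

```text
clock: 8.45
tcp_pos: [0.4686, 0.0497, 0.0215]
orientation: [-0.001, -0.018, 1.0, 0.0]
wrist_force: [0.3, 0.0, 0.4]
finger_gap: 0.023
grip_force: 40.5
```

Call:
move_arm(moves=[0,0,0,0,0.05,0,0,0,0,0.05,0,0,0,0,0.05,0,0,0.03,0,0.05,0,0,0.07,0,0.05,0,0,0.11,0,0.06,0,0,0.15,0,0.06,-0.01,0.04,0.18,0,0.06,-0.02,0.08,0.18,0,0.06,-0.02,0.08,0.18,0,0.06])

```text
clock: 9.28
tcp_pos: [0.4498, 0.1333, 0.2057]
orientation: [0.003, -0.019, 1.0, 0.001]
wrist_force: [-0.3, -0.2, -1.1]
finger_gap: 0.06
grip_force: 0.0
```

```bash
python3 - <<'E'
from h import *
a=cam('side')['pixels'][150:350,150:400,::-1];
b=cam('top')['pixels'][150:290,160:335,::-1]
cv2.imwrite('pics/pair3.png',np.hstack([cv2.resize(a,(500,400)),cv2.resize(b,(300,240))]) if 0 else np.vstack([cv2.resize(a,(375,300)),cv2.resize(b,(375,300))]))
print(env.get_state()['tcp_pos'])
E
```

```text
[0.44935663 0.13106824 0.2033023 ]
```

View pics/pair3.png

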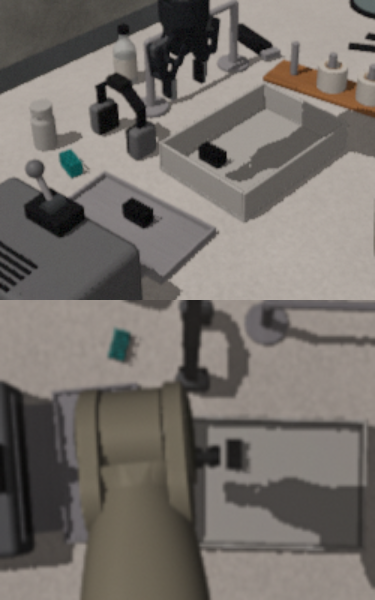

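In the side half, guard 2 is still at its first position (138,212), the first guard lies in the tote at (213,153), and the lever is still over. Taking guard 2.

Call:
move_arm(moves=[0,0.04,0,0.04,0.06,0,0.08,0,0.04,0.06,0,0.111,0,0.04,0.06,0,0.111,-0.04,0.04,0.06,0,0.111,-0.08,0.04,0.06,0,0.111,-0.11,0.04,0.06,0,0.111,-0.14,0.04,0.06,0,0.111,-0.16,0.04,0.06,0,0.111,-0.175,0.04,0.06,0,0.111,-0.183,0.04,0.06,0,0.111,-0.183,0.04,0.06])

```text
clock: 10.3
tcp_pos: [0.4481, 0.2389, 0.017]
orientation: [-0.002, -0.037, 0.999, -0.001]
wrist_force: [-0.7, -0.0, 0.2]
finger_gap: 0.0601
grip_force: 0.0
```

Call:
move_arm(moves=[0,0,0,0,0.06,0,0,0,0,0.01,0,0,0,0,0.01,0,0,0,0,0.01,0,0,0,0,0.01,0,0,0,0,0.01,0,0,0,0,0.01,0,0,0,0,0.01], newtons=40)

```text
clock: 10.97
tcp_pos: [0.4507, 0.2409, 0.0206]
orientation: [0.001, -0.037, 0.999, 0.0]
wrist_force: [-0.6, -0.3, 6.6]
finger_gap: 0.0234
grip_force: 40.8
```

Call:
move_arm(moves=[0,0,0.03,0,0.01,0,0,0.07,0,0.01,0,0,0.11,0,0.01,-0.01,-0.04,0.12,0,0.01,-0.02,-0.08,0.12,0,0.01,-0.04,-0.11,0.12,0,0.01,-0.05,-0.15,0.12,0,0.01,-0.064,-0.191,0.12,0,0.01,-0.064,-0.191,0.12,0,0.01,-0.064,-0.191,0.09,0,0.01,-0.064,-0.191,0.06,0,0.01,-0.064,-0.191,0.04,0,0.01])

```text
clock: 11.97
tcp_pos: [0.385, 0.0492, 0.058]
orientation: [0.0, -0.037, 0.999, 0.0]
wrist_force: [0.1, 0.2, -0.9]
finger_gap: 0.0231
grip_force: 46.2
```

Call:
move_arm(moves=[0,0,-0.015,0,0.01,0,0,-0.03,0,0.01,0,0,-0.036,0,0.01,0,0,-0.036,0,0.01,0,0,-0.036,0,0.05,0,0,-0.036,0,0.05,0,0,-0.036,0,0.05,0,0,-0.01,0,0.05,0,0,0.03,0,0.05,0,0,0.07,0,0.085,0,0,0.1,0,0.085])

```text
clock: 12.88
tcp_pos: [0.3862, 0.0496, 0.1627]
orientation: [0.001, -0.038, 0.999, -0.0]
wrist_force: [0.9, 0.2, 0.5]
finger_gap: 0.0721
grip_force: 0.0
```

Call:
move_arm(moves=[-0.006,-0.356,0,0.09,0.085,-0.006,-0.356,0,0.09,0.085,-0.006,-0.356,0,0.09,0.085,-0.006,-0.356,0,0.09,0.085,-0.006,-0.356,0,0.09,0.085,-0.006,-0.356,0,0.09,0.085,-0.006,-0.356,0,0.09,0.085,-0.006,-0.356,0,0.09,0.085,-0.006,-0.356,0,0.09,0.085,-0.006,-0.356,0,0.09,0.085,-0.006,-0.356,0,0.09,0.085])

```text
clock: 13.8
tcp_pos: [0.3793, -0.3079, 0.1594]
orientation: [0.0, -0.081, 0.997, 0.0]
wrist_force: [-0.2, 0.7, -0.7]
finger_gap: 0.0851
grip_force: 0.0
```

Call:
move_arm(moves=[0,0,0,0,0.085,0,0,-0.03,0,0.085,0,0,-0.06,0,0.085,0,0,-0.085,0,0.085,0,0,-0.105,0,0.085,0,0,-0.117,0,0.085,0,0,-0.117,0,0.085,0,0,-0.117,0,0.085])

```text
clock: 14.47
tcp_pos: [0.3794, -0.3047, 0.0423]
orientation: [-0.0, -0.083, 0.997, 0.001]
wrist_force: [0.3, -0.5, -0.6]
finger_gap: 0.0849
grip_force: 0.0
```

Call:
move_arm(moves=[0,0,0,0,0.05,0,0,0,0,0.05,0,0,0,0,0.05,0,0,0,0,0.05,0,0,0,0,0.05,0,0,0,0,0.05,0,0,0,0,0.05], newtons=40)

```text
clock: 15.05
tcp_pos: [0.3806, -0.3071, 0.0443]
orientation: [0.001, -0.083, 0.997, -0.001]
wrist_force: [0.1, 2.8, 6.8]
finger_gap: 0.0592
grip_force: 42.1
```

Call:
move_arm(moves=[0,0,0.02,0,0.05,0,0,0.04,0,0.05,0,0,0.065,0,0.05,0,0,0.09,0,0.05,0,0,0.11,0,0.05,0,0,0.12,0,0.05,0,0,0.12,0,0.05])

```text
clock: 15.63
tcp_pos: [0.3809, -0.3079, 0.1654]
orientation: [0.002, -0.082, 0.997, -0.002]
wrist_force: [0.5, -0.4, 0.1]
finger_gap: 0.0591
grip_force: 44.5
```

Call:
move_arm(moves=[0,0.04,0,0,0.05,0,0.08,0,0,0.05,0,0.12,0,0,0.05,0,0.16,0,0,0.05,0,0.2,0,0,0.05,0,0.237,0,0,0.05,0,0.237,0,0,0.05,0,0.237,-0.03,0,0.05,0,0.237,-0.06,0,0.05,0,0.237,-0.09,0,0.05,0,0.237,-0.115,0,0.05,0,0.237,-0.124,0,0.05])

```text
clock: 16.63
tcp_pos: [0.3774, -0.0682, 0.036]
orientation: [-0.002, -0.083, 0.997, 0.002]
wrist_force: [-14.3, 12.7, 61.1]
finger_gap: 0.0595
grip_force: 52.3
```

Call:
move_arm(moves=[0,0,0,0,0.05,0,0,0,0,0.085,0,0,0,0,0.085,0,0,0,0,0.085,0,0,0.04,0,0.085,0,0,0.08,0,0.085,0,0,0.12,0,0.085,0,0,0.12,0,0.085])

```text
clock: 17.3
tcp_pos: [0.3835, -0.0711, 0.1651]
orientation: [0.005, -0.082, 0.997, -0.003]
wrist_force: [-0.0, -0.1, 0.5]
finger_gap: 0.0846
grip_force: 0.0
```

Call:
move_arm(moves=[0.03,-0.03,0,0,0.085,0.05,-0.06,0,0,0.085,0.07,-0.1,0,0,0.085,0.081,-0.14,0,0,0.085,0.081,-0.18,0,0,0.085,0.081,-0.221,0,0,0.085,0.081,-0.221,0,0,0.085,0.081,-0.221,0,0,0.085])

```text
clock: 17.97
tcp_pos: [0.4602, -0.2929, 0.1577]
orientation: [-0.0, -0.08, 0.997, 0.0]
wrist_force: [-0.2, 1.0, -0.3]
finger_gap: 0.0852
grip_force: 0.0
```

```bash
python3 - <<'E'
from h import *
print(env.get_state()['tcp_pos'])
a=cam('side')['pixels'][130:330,150:400,::-1]
cv2.imwrite('pics/side4.png',cv2.resize(a,(625,500)))
E
```

```text
[ 0.46024528 -0.29286109  0.15771336]
```

View pics/side4.png

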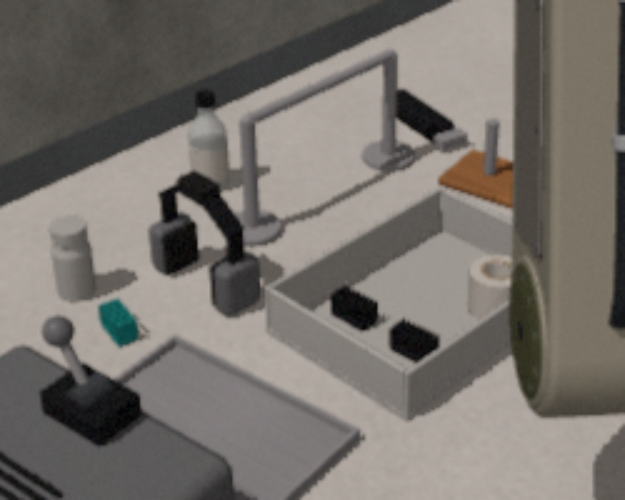

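The tray is empty. Both guards (355,307) and (414,340) and roll 1 (495,285, upright) are in the tote, and the lever is off. Taking the second roll.

Call:
move_arm(moves=[0.002,0.001,-0.03,0,0.085,0.002,0.001,-0.06,0,0.085,0.002,0.001,-0.085,0,0.085,0.002,0.001,-0.105,0,0.085,0.002,0.001,-0.116,0,0.085,0.002,0.001,-0.116,0,0.085,0.002,0.001,-0.116,0,0.085])

```text
clock: 18.6
tcp_pos: [0.4621, -0.2876, 0.0421]
orientation: [-0.001, -0.083, 0.997, 0.001]
wrist_force: [0.4, -0.6, 0.4]
finger_gap: 0.0852
grip_force: 0.0
```

Call:
move_arm(moves=[0,0,0,0,0.05,0,0,0,0,0.05,0,0,0,0,0.05,0,0,0,0,0.05,0,0,0,0,0.05,0,0,0,0,0.05,0,0,0,0,0.05])

```text
clock: 19.18
tcp_pos: [0.4638, -0.2903, 0.0445]
orientation: [0.001, -0.083, 0.997, -0.001]
wrist_force: [0.6, 0.2, 5.5]
finger_gap: 0.0584
grip_force: 42.7
```

Call:
move_arm(moves=[0,0,0.02,0,0.05,0,0,0.04,0,0.05,0,0,0.065,0,0.05,0,0,0.09,0,0.05,0,0,0.11,0,0.05,0,0,0.12,0,0.05,0,0,0.12,0,0.05])

```text
clock: 19.77
tcp_pos: [0.464, -0.2906, 0.1655]
orientation: [0.002, -0.082, 0.997, -0.002]
wrist_force: [0.5, 0.1, -1.4]
finger_gap: 0.0576
grip_force: 49.3
```

Call:
move_arm(moves=[0.002,0.04,0,0,0.05,0.004,0.08,0,0,0.05,0.006,0.12,0,0,0.05,0.008,0.16,0,0,0.05,0.01,0.2,0,0,0.05,0.011,0.22,0,0,0.05,0.011,0.22,0,0,0.05,0.011,0.22,-0.03,0,0.05,0.011,0.22,-0.06,0,0.05,0.011,0.22,-0.09,0,0.05,0.011,0.22,-0.108,0,0.05,0.011,0.22,-0.116,0,0.05])

```text
clock: 20.77
tcp_pos: [0.4706, -0.0691, 0.0426]
orientation: [-0.003, -0.082, 0.997, 0.001]
wrist_force: [-1.2, 0.4, -0.8]
finger_gap: 0.0582
grip_force: 49.2
```

Call:
move_arm(moves=[0,0,0,0,0.05,0,0,0,0,0.085,0,0,0,0,0.085,0,0,0,0,0.085,0,0,0.04,0,0.085,0,0,0.08,0,0.085,0,0,0.12,0,0.06,0,0,0.16,0,0.06,0,0,0.2,0,0.06,0,0,0.2,0,0.06])

```text
clock: 21.6
tcp_pos: [0.4775, -0.0707, 0.2561]
orientation: [0.007, -0.082, 0.997, -0.003]
wrist_force: [1.2, -0.8, 0.2]
finger_gap: 0.0599
grip_force: 0.0
```

Call:
move_arm(moves=[0.03,0.03,0,-0.09,0.06,0.05,0.06,0,-0.18,0.06,0.08,0.09,0,-0.18,0.06,0.1,0.12,0,-0.18,0.06,0.13,0.15,0,-0.18,0.06,0.151,0.185,0,-0.18,0.06,0.151,0.185,0,-0.18,0.06,0.151,0.185,-0.03,-0.18,0.06,0.151,0.185,-0.06,-0.18,0.06,0.151,0.185,-0.06,-0.18,0.06,0.151,0.185,-0.06,-0.18,0.06])

```text
clock: 22.52
tcp_pos: [0.6233, 0.1154, 0.1858]
orientation: [-0.002, 0.007, 1.0, -0.0]
wrist_force: [0.7, -0.4, 0.8]
finger_gap: 0.0602
grip_force: 0.0
```

```bash
python3 - <<'E'
from h import *
s=env.get_state();print(s['tcp_pos'],s['orientation'])
a=cam('side'); p=proj(a,[[.626,.115,.138],s['tcp_pos']]);print(p)
i=a['pixels'][130:330,150:400,::-1]
cv2.imwrite('pics/side5.png',cv2.resize(i,(750,600),interpolation=cv2.INTER_CUBIC))
E
```

```text
[0.62326281 0.11537357 0.18577316] [-1.54081978e-03  7.49358222e-03  9.99970734e-01 -5.63759450e-05]
[[231.0419295  202.656744  ]
 [230.49468768 187.32563967]]
```

View pics/side5.png

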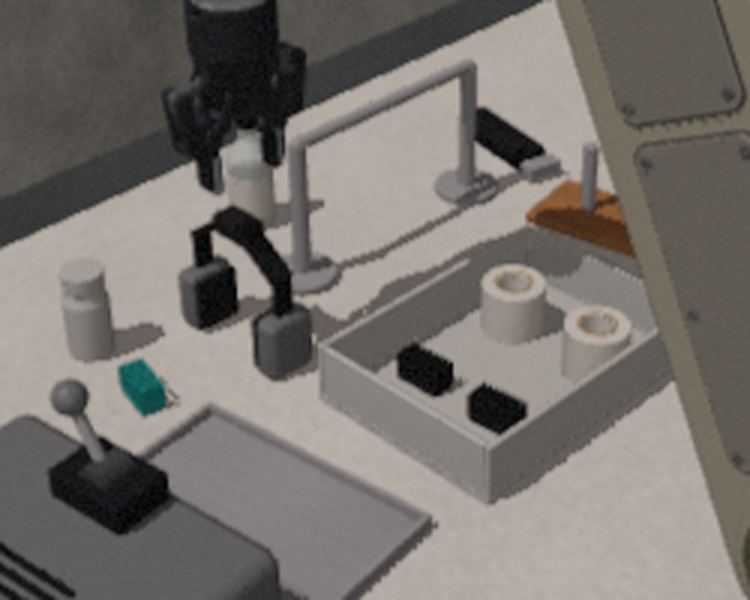

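Both rolls (515,300) and (595,340) and both guards are in the tote, and the open fingers are centred over the head pad (238,222). Descending to grip it.

Call:
move_arm(moves=[0.002,0,-0.02,0,0.06,0.002,0,-0.04,0,0.06,0.002,0,-0.058,0,0.06,0.002,0,-0.058,0,0.06,0.002,0,-0.058,0,0.01,0.002,0,-0.058,0,0.01,0.002,0,-0.058,0,0.01,0.002,0,-0.058,0,0.01,0.002,0,-0.058,0,0.01,0.002,0,-0.058,0,0.01], newtons=70)

```text
clock: 23.4
tcp_pos: [0.6284, 0.1152, 0.1314]
orientation: [0.003, 0.008, 1.0, -0.0]
wrist_force: [0.3, -1.9, 6.9]
finger_gap: 0.0245
grip_force: 70.4
```

Call:
move_arm(moves=[0,0,0.02,0,0.01,0,0,0.05,0,0.01,0,0,0.08,0,0.01,0,0,0.11,0,0.01,0,0,0.14,0,0.01,0,0,0.17,0,0.01,0,0,0.195,0,0.01,0,0,0.21,0,0.01,0,0,0.21,0,0.01])

```text
clock: 24.15
tcp_pos: [0.6278, 0.1156, 0.3435]
orientation: [0.004, 0.008, 1.0, 0.0]
wrist_force: [-0.6, -0.5, -0.4]
finger_gap: 0.0239
grip_force: 69.4
```

Call:
move_arm(moves=[0.005,-0.02,0,0,0.01,0.01,-0.045,0,0,0.01,0.016,-0.07,0,0,0.01,0.021,-0.095,0,0,0.01,0.027,-0.12,0,0,0.01,0.033,-0.145,0,0,0.01,0.038,-0.17,0,0,0.01,0.044,-0.195,0,0,0.01,0.048,-0.215,0,0,0.01,0.052,-0.234,0,0,0.01,0.052,-0.234,0,0,0.01,0.052,-0.234,0,0,0.01])

```text
clock: 25.15
tcp_pos: [0.6784, -0.1196, 0.3365]
orientation: [-0.001, 0.009, 1.0, 0.001]
wrist_force: [-0.4, 1.2, -1.5]
finger_gap: 0.0243
grip_force: 69.4
```

```bash
python3 - <<'E'
from h import *
s=env.get_state();print(s['tcp_pos'],s['orientation'],s['finger_gap'],s['wrist_force'])
a=cam('side')
i=a['pixels'][90:290,150:400,::-1]
cv2.imwrite('pics/side6.png',cv2.resize(i,(750,600),interpolation=cv2.INTER_CUBIC))
E
```

```text
[ 0.67837735 -0.11960506  0.3364996 ] [-1.14889477e-03  8.56909120e-03  9.99962481e-01  5.36077490e-04] 0.024255989123270216 [-0.37104994  1.20817355 -1.45749387]
```

View pics/side6.png

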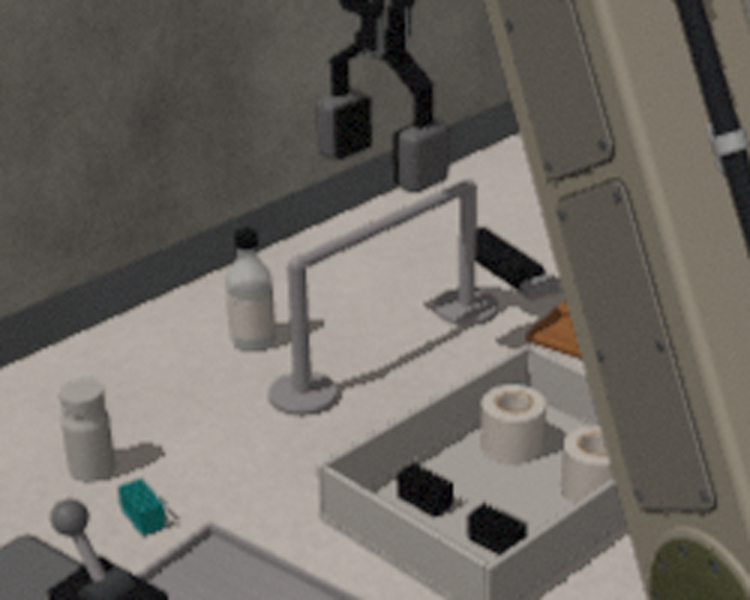

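The ear defenders hang upright in the grip over the rail's middle, cups at (343,125) and (420,155) on either side of the bar. Lowering.

Call:
move_arm(moves=[0,0,-0.02,0,0.01,0,0,-0.05,0,0.01,0,0,-0.08,0,0.01,0,0,-0.11,0,0.01,0,0,-0.13,0,0.01,0,0,-0.145,0,0.01,0,0,-0.155,0,0.01,0,0,-0.158,0,0.01,0,0,-0.16,0,0.01,0,0,-0.16,0,0.01])

```text
clock: 26.03
tcp_pos: [0.6789, -0.1181, 0.179]
orientation: [0.001, 0.007, 1.0, -0.0]
wrist_force: [-0.9, -0.9, -0.8]
finger_gap: 0.0242
grip_force: 69.4
```

Call:
move_arm(moves=[0,0,-0.002,0,0.01,0,0,-0.004,0,0.01,0,0,-0.004,0,0.01])

```text
clock: 26.28
tcp_pos: [0.6789, -0.1186, 0.1748]
orientation: [0.0, 0.008, 1.0, -0.0]
wrist_force: [0.3, -0.0, -1.9]
finger_gap: 0.0242
grip_force: 69.4
```

Call:
move_arm(moves=[0,0,-0.002,0,0.01,0,0,-0.003,0,0.01,0,0,-0.003,0,0.01])

```text
clock: 26.53
tcp_pos: [0.6784, -0.1185, 0.1711]
orientation: [-0.0, 0.008, 1.0, 0.0]
wrist_force: [0.0, -0.0, -1.9]
finger_gap: 0.0245
grip_force: 69.4
```

Call:
move_arm(moves=[0,0,-0.001,0,0.01,0,0,-0.002,0,0.01,0,0,-0.002,0,0.01])

```text
clock: 26.78
tcp_pos: [0.6787, -0.1186, 0.1702]
orientation: [0.0, 0.008, 1.0, -0.0]
wrist_force: [-0.7, 0.1, 3.1]
finger_gap: 0.0241
grip_force: 70.0
```

The vertical force changed by 5 N at the predicted height, so the pad is on the bar. Releasing and rising.

Call:
move_arm(moves=[0,0,0,0,0.03,0,0,0,0,0.04,0,0,0,0,0.055,0,0,0,0,0.055,0,0,0,0,0.055,0,0,0.01,0,0.055,0,0,0.025,0,0.055,0,0,0.05,0,0.055,0,0,0.08,0,0.055,0,0,0.12,0,0.055,0,0,0.15,0,0.055,0,0,0.15,0,0.055])

```text
clock: 27.78
tcp_pos: [0.6802, -0.119, 0.3284]
orientation: [0.006, 0.008, 1.0, -0.002]
wrist_force: [0.6, 0.4, 0.5]
finger_gap: 0.0553
grip_force: 0.0
```

Call:
move_arm(moves=[-0.04,0,0,0,0.055,-0.08,0,0,0,0.055,-0.12,0,0,0,0.055,-0.15,0,0,0,0.055,-0.15,0,0,0,0.055,-0.15,0,0,0,0.055])

```text
clock: 28.28
tcp_pos: [0.5274, -0.1184, 0.3209]
orientation: [0.001, 0.008, 1.0, -0.0]
wrist_force: [0.8, -0.4, 1.2]
finger_gap: 0.0551
grip_force: 0.0
```

```bash
python3 - <<'E'
from h import *
print(env.get_state()['tcp_pos'])
i=cam('side')['pixels'][120:360,120:420,::-1]
cv2.imwrite('pics/side7.png',cv2.resize(i,(750,600),interpolation=cv2.INTER_CUBIC))
E
```

```text
[ 0.52744072 -0.11841856  0.32088433]
```

View pics/side7.png

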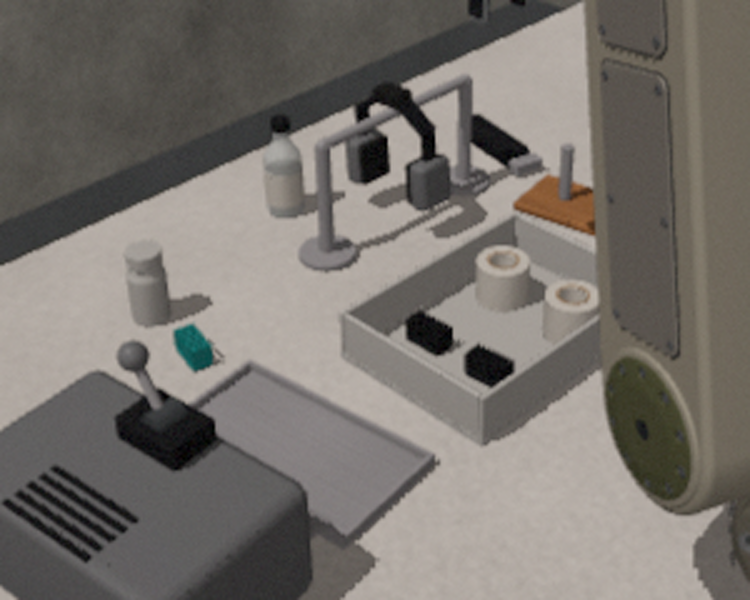

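The ear defenders hang on the bar with a cup on each side at (368,157) and (428,182). Both rolls and both guards are in the tote, the tray and posts are clear, and the lever is off. I'll let it settle and hand in.

Call:
move_arm(moves=[0,0,0,0,0.055,0,0,0,0,0.055,0,0,0,0,0.055,0,0,0,0,0.055,0,0,0,0,0.055,0,0,0,0,0.055,0,0,0,0,0.055,0,0,0,0,0.055,0,0,0,0,0.055,0,0,0,0,0.055,0,0,0,0,0.055,0,0,0,0,0.055])

```text
clock: 29.33
tcp_pos: [0.5285, -0.1185, 0.3194]
orientation: [0.0, 0.008, 1.0, 0.0]
wrist_force: [0.5, -0.2, 0.6]
finger_gap: 0.0552
grip_force: 0.0
```

```bash
python3 -c "
from workcell import env
print(env.hand_in())"
```

```text
the job is handed in; nothing more can be done
None
```

The job is handed in with no verdict returned: the steriliser was switched off first, both neck-paper rolls and both comb guards are in the tote, and the ear defenders hang over the rail with one cup on each side.

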